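# Slide a fixture plate out to the pointer and hold it

### The job

Take the square handle from its holder and plug it fully into the socket on the plate that lies on the riser block, before moving the plate. Then, by the handle, slide the plate straight out over the block's edge until its leading edge is level with the tip of the pointer post, so that its end holes hang free for drilling. It would tip over there, so keep it flat on the block all the way and finish while still gripping the handle and holding the plate steady; leave the jar, the tape roll and the rubber boot where they are.

Things in the scene. Friction and masses are not known exactly. Their poses are not given: they have to be found in the camera images.
- riser: Fixed dark steel riser block, 100 x 180 mm on top, 50 mm high, standing on the table on a 124 x 150 mm foot flange 10 mm high. Origin at the centre of its underside; z up; its y axis runs along its length. The plate is slid out over its edge at y = -90 mm (the end nearer the pointer post).
- plate: Loose aluminium fixture plate, 90 (x) x 240 (y) x 12 mm, 0.4 to 0.65 kg, flat on the riser with axes along the riser's, 20 to 40 mm overhanging at the start. Origin at the centre of its underside; z up; -y is outward. Two 10 mm end holes near the leading (-y) end; a socket boss near the other. Let go with more than about half its length out, it tips.
- plate_socket (a point): Centre of the socket's mouth, 26 mm above the plate's underside, 75 mm from its centre towards +y, on top of a 50 x 50 x 14 mm boss. The square socket is 19.5 x 19.5 mm, sides parallel to the plate's, mouth chamfered, 26 mm deep through boss and plate down to the riser. Axes as the plate's.
- plate_edge (a point): Middle of the plate's leading (-y) end, at its top face. Axes as the plate's.
- handle: Loose square handle, 50 g, upright in its holder. From below: steel shank 18 x 18 mm, 22 mm long, foot narrowed to 14 mm; collar 36 x 36 x 6 mm; black grip 28 x 28 x 38 mm, all square to each other (a quarter turn makes no difference). Origin at the centre of the shank's foot; z up; middle of the grip at z = 47 mm, its top at 66 mm. Fully in when the collar rests on the boss.
- handle_shoulder (a point): Centre of the underside of the handle's collar, 22 mm above the foot of its shank. Axes as the handle's.
- holder: Fixed grey block 64 x 64 x 26 mm with a 21 mm square recess, 24 mm deep, in which the handle stands, its collar resting on the block's top. Origin at the centre of its underside.
- mark: Fixed pointer post on the table beside the plate's path: 12 mm steel post 84 mm high on a 50 mm square foot, with a level pointer whose tip is 15 mm from the plate's side. Origin on the table under the tip; axes as the riser's, the post at +x of the tip. The plate's leading edge is to come level with the tip along y (overhang then 145 to 168 mm).
- mark_tip (a point): The tip of the pointer, 62 mm above the table, level with the top face of the plate.
- jar: Bystander: paint jar, 56 mm across, 66 mm high. Origin at the centre of its underside.
- tape: Bystander: roll of brown tape lying flat, 89 mm across, 19 mm high. Origin at the centre of its underside.
- boot: Bystander: black rubber dust boot, 45 mm across, 22 mm high. Origin at the centre of its underside.
Things that resemble listed ones, but are neither listed nor needed, are in the scene too. Leave any brown or green look-alike of the mark alone.

How it is judged:
On the way:
1. the handle is fully in the plate's socket, collar on the boss, with the plate still within 20 mm of where it lay (z of handle_shoulder in the frame of plate_socket below 0.0035 m and horizontal distance between handle_shoulder and plate_socket below 0.004 m and angle between the z axis of handle and the z axis of plate, either way round below 0.1 rad and distance of plate from where it was at the start of the episode below 0.02 m), for 0.2 s.
At the end, for the whole second after the job is handed in: Handle gripped (over 2 N) and fully in the socket (within 3.5 mm); plate edge level with the pointer tip within 6 mm, within 15 mm of the riser's middle line and 0.12 rad of its direction; plate flat (0.04 rad), resting on the riser, clear of the post, at rest (z of handle_shoulder in the frame of plate_socket below 0.0035 m and horizontal distance between handle_shoulder and plate_socket below 0.004 m and angle between the z axis of handle and the z axis of plate, either way round below 0.1 rad and y of plate_edge in the frame of mark between -0.006 and 0.006 m and x of plate_edge in the frame of riser between -0.015 and 0.015 m and angle between the y axis of plate and the y axis of riser, either way round below 0.12 rad and angle between plate's own z axis and vertical below 0.04 rad and height (world z) of plate between 0.047 and 0.054 m and contact force between the fingers and handle above 2 N and contact force between plate and riser above 0.5 N and contact force between plate and mark below 0.2 N and linear speed of plate below 0.01 m/s); the arm keeps its last pose, push and grip.
It fails at once if the plate tips (more than 0.12 rad) (angle between plate's own z axis and vertical above 0.12 rad).
It fails at once if the jar is moved more than 20 mm (distance of jar from where it was at the start of the episode above 0.02 m).
It fails at once if the tape roll is moved more than 20 mm (distance of tape from where it was at the start of the episode above 0.02 m).
It fails at once if the rubber boot is moved more than 20 mm (distance of boot from where it was at the start of the episode above 0.02 m).
It also fails if it takes over 48 s, if anything falls off the work surface, if the arm or the gripper's body presses on something with over 40 N, if the wrist force passes 120 N, or if a joint passes its speed limit or range.

### The arm

A 6-joint arm with a two-finger parallel gripper is mounted at the origin on a cart in front of the work surface, level with it; the furniture and walls round the work are solid. World frame = base frame: x ahead of the robot, y to its left, z up, the work surface at z = 0. Lengths are in m, angles in rad, forces in N, time in s.
With the tool pointing down it reaches from about 0.25 to 0.8 m from the base axis. Payload 8.5 kg.
Tool frame: the origin (TCP) lies on the centre line of the jaws, within the pads' length; the fingertips stand env.finger_overhang ahead of it and the grasp point (between the pads) lies 3 mm ahead of it (env.finger_overhang is the distance from the TCP to the fingertips, in m); z points along the fingers, y is the direction in which the jaws open and shut (so a half turn about z gives the same grasp; the last joint's range is limited). The gripper opens to 85 mm and grips with 20 to 120 N. Pads are 22 mm wide; open, the fingers measure 114 mm over their backs; the gripper's body (76 mm by 85 mm) begins 54 mm behind the grasp point. The pads swing forward as they close: fully open they stand 13 mm farther back than shut.
Start: joints at [-1.236, 0.238, -0.013, 1.319, 0, 1.571], TCP at [0.172, -0.496, 0.253] pointing down, gripper open.
Joint ranges: [-2.66, 2.66], [-1.03, 1.9], [-1.14, 1.46], [-1.82, 2.27], [-1.45, 1.34], [-3.14, 3.14]. Speed limits (rad/s): [2.22, 2.22, 2.79, 3.14, 3.14, 3.14].

### API

Orientations are given as a unit quaternion [x, y, z, w].
In Python, from station import env, imaging, look_for, trace, mark_of gives the robot as it stands.
- The arm moves only by the tool jog_arm, never from a script. Its argument "steps" is a list of rows, each an object with "grip": the opening, from -1 (shut) to 1 (fully open); "slide": the shift along the tool's x, y, z in m, a list of three; "twist": the turn, a rotation vector about the tool's x, y, z in degrees, a list of three. A call has 1 to 20 rows; each row shifts and turns the commanded pose from where the row before left it, along the tool's axes as they then stand; what a row does not reach is not made up. A row lasts 1/8 s, in which the tool goes at most 62.5 mm and 10.7 degrees, less where a joint would pass 70% of its speed; a pose out of reach is approached as far as the arm can. A call is refused whole if a number of a shift passes 0.0625 or a number of a turn 10.7, either way. A call with a gripper value outside its range is refused whole. The fingers move at their own pace and stop on an object; "newtons" is the grip in N (left out, the last holds). Time passes only in rows, so rows that do not move let the fingers close. It gives the time, the measured TCP pose, the force and the opening at its end, in the units of the state.
- env.sense(): the state, without advancing time (a new reading comes with each control period).
- imaging.snapshot(name): name is "side" or "top" or "wrist"; returns a dict with "image" (400x640x3 uint8, red, green, blue), "camera_matrix" (3x3 intrinsics, pixels), "extrinsics" (4x4, takes a point from camera to world coordinates). Camera axes: x right, y down, z forward; pixel columns grow to the right and rows downward; lengths in m; the calibration is good to about 2 mm. A picture is of the moment at which its call begins. There is no depth.
- env.finish_job(): hands the job in, once; it reports no verdict.
Trained networks look in the newest picture that a camera, given by its name, has taken for a name from the list of things; names that differ only in an ending like _2 or _b are one class to them, and where a whole thing is asked for, a point or a joint stands for the part that bears it (a point fixed in the world has none). Each returns a list of dicts, best first, with "confidence" (0 to 1); they miss things now and then, are a little off and sometimes report something else, mostly with a low value. They report only what shows in the picture. A call takes as long as a camera call. They do not tell look-alikes from the thing itself.
- look_for(camera, label): "point" ([column, row] as shares, 0 to 1, of the picture: columns of its width, rows of its height, amid what is visible of it).
- trace(camera, label): "mask" (400x640 bool, what is visible of it) and "point" ([column, row] as shares, 0 to 1, of the picture: columns of its width, rows of its height, amid what is visible of it).
- mark_of(camera, label): "point" ([column, row] as shares, 0 to 1, of the picture: columns of its width, rows of its height: a listed point, or the origin of a listed thing).
The state is a dict: "clock": time; "joint_pos": joint angles; "joint_velocities": joint speeds; "effort": joint torques, N m; "tcp_pos": TCP position; "tool_rot": TCP orientation; "force": force on the tool from outside, world axes, zero at the start; "ft_torque": the same for the moment, N m; "width": opening from 0.0 (shut) to 1.0 (fully open).
Only numpy, scipy, OpenCV 4.12 (cv2) and the standard library are available. Lean on these libraries where they do the work, as an engineer would, in place of code of your own. Each camera call takes 0.05 s, during which the arm holds its last target.

## Working session

There is one attempt and no reset: what is moved stays moved. The work goes in short steps, Python scripts to look and compute and a tool call to move; the robot and the scene stay as the last step left them, time stands still between calls to the robot, and variables do not carry over. Pictures are saved under pics/ and viewed, and the job is handed in when it is done.

Besides the shell and the picture viewer there is one more tool, called after "Call:" by a JSON object that holds its "op" and its "data". jog_arm: Moves the arm, as the interface text tells. Its arguments: {"type":"object","properties":{"steps":{"type":"array","items":{"type":"object","properties":{"grip":{"type":"number"},"slide":{"type":"array","items":{"type":"number"}},"twist":{"type":"array","items":{"type":"number"}}}}},"newtons":{"type":"number"}},"required":["steps"]}

```bash
mkdir -p pics; ls; cat > h.py <<'E'
import numpy as np, cv2
from station import env, imaging, look_for, trace, mark_of
def snap(c,name=None):
    s=imaging.snapshot(c)
    if name: cv2.imwrite(f'pics/{name}.png',s['image'][:,:,::-1])
    return s
def ray(s,p):
    u,v=p[0]*640,p[1]*400
    d=np.linalg.inv(s['camera_matrix'])@np.array([u,v,1.]); T=s['extrinsics']
    return T[:3,3],T[:3,:3]@d
def onz(s,p,z):
    o,d=ray(s,p); return o+d*(z-o[2])/d[2]
def proj(s,P):
    T=np.linalg.inv(s['extrinsics']); q=s['camera_matrix']@(T[:3,:3]@np.array(P)+T[:3,3]); return q[:2]/q[2]
E
python3 - <<'E'
from h import *
print(env.sense(), env.finger_overhang)
Z={'riser':0,'plate':.05,'plate_socket':.076,'plate_edge':.062,'handle':.002,'handle_shoulder':.026,'holder':0,'mark':0,'mark_tip':.062,'jar':0,'tape':0,'boot':0}
for c in ['top','side']:
    s=snap(c,c+'0')
    print(c,s['extrinsics'].round(3).tolist(),s['camera_matrix'].round(0).tolist())
    for l,z in Z.items():
        for r in mark_of(c,l)[:4]:
            p=r['point']; print(l,round(r['confidence'],2),np.round([p[0]*640,p[1]*400],1),onz(s,p,z).round(4))
E
```

```text
pics
{'clock': 0.0, 'joint_pos': array([-1.23598508e+00,  2.38796029e-01, -1.42986923e-02,  1.31918963e+00,
        2.00468195e-05,  1.57080880e+00]), 'joint_velocities': array([-1.36969087e-05, -1.35042500e-04, -1.73286008e-04,  7.56575109e-05,
        1.99807882e-03,  1.36712188e-03]), 'effort': array([-1.08329987e-03, -5.38780761e+01,  3.46436441e+01,  1.85769971e-02,
       -1.51987492e-04, -3.12835743e-05]), 'tcp_pos': array([ 0.17238379, -0.49546719,  0.2526523 ]), 'tool_rot': array([ 9.86021140e-01,  1.66618600e-01, -1.14092449e-04, -7.35282167e-04]), 'force': array([-0.17272728, -0.66982857, -0.39173411]), 'ft_torque': array([ 0.01415134, -0.03759597, -0.00599308]), 'width': 0.998265232600934} 0.022
top [[-0.015, -0.995, 0.094, 0.442], [-1.0, 0.015, 0.001, 0.04], [-0.003, -0.094, -0.996, 1.096], [0.0, 0.0, 0.0, 1.0]] [[407.0, 0.0, 316.0], [0.0, 407.0, 194.0], [0.0, 0.0, 1.0]]
plate 0.57 [330.8 184.5] [0.5657 0.0018 0.05  ]
plate_socket 0.93 [303.9 185.9] [0.5602 0.0709 0.076 ]
plate_edge 0.76 [380.3 177.8] [ 0.5796 -0.1249  0.062 ]
handle 0.75 [225.3 198.6] [0.5374 0.2859 0.0
[... 1201 characters left out ...]
ndle 0.66 [263.6 266.2] [0.5348 0.2891 0.002 ]
handle_shoulder 0.84 [262.5 258.7] [0.5343 0.2922 0.026 ]
holder 0.71 [262.1 268.3] [0.5337 0.2964 0.    ]
mark 0.85 [384.9 226.1] [ 0.385  -0.0847  0.    ]
mark 0.69 [337.3 190.4] [ 0.6412 -0.2263  0.    ]
mark 0.61 [413.5 200.5] [ 0.3905 -0.3019  0.    ]
mark 0.24 [264.2 262.7] [0.5464 0.2734 0.    ]
mark_tip 0.61 [388.9 209.1] [ 0.3734 -0.0779  0.062 ]
mark_tip 0.58 [411.7 185.7] [ 0.3915 -0.2759  0.062 ]
mark_tip 0.45 [340.8 173. ] [ 0.6363 -0.2384  0.062 ]
jar 0.63 [195.8 265.4] [0.6797 0.3832 0.    ]
tape 0.6 [221.4 243. ] [0.7081 0.2651 0.    ]
tape 0.3 [335.8 189.2] [ 0.651  -0.2322  0.    ]
boot 0.51 [325.3 268. ] [0.4047 0.2036 0.    ]
```

View pics/top0.png

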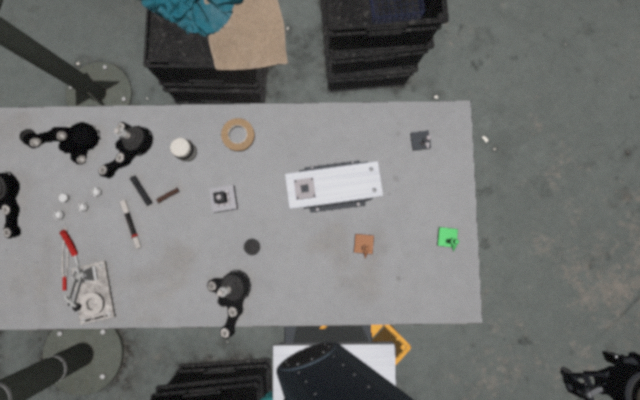

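View pics/side0.png

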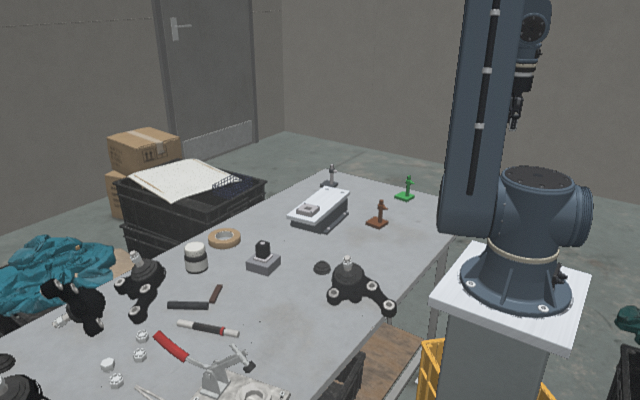

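```bash
python3 - <<'E'
import cv2,numpy as np
a=cv2.imread('pics/top0.png'); b=cv2.imread('pics/side0.png')
x=cv2.resize(a[120:280,200:480],(800,457),interpolation=cv2.INTER_CUBIC)
cv2.imwrite('pics/c0.png',x)
y=cv2.resize(b[150:300,230:430],(800,600),interpolation=cv2.INTER_CUBIC)
cv2.imwrite('pics/c1.png',y)
E
```

```text
(no output)
```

View pics/c0.png

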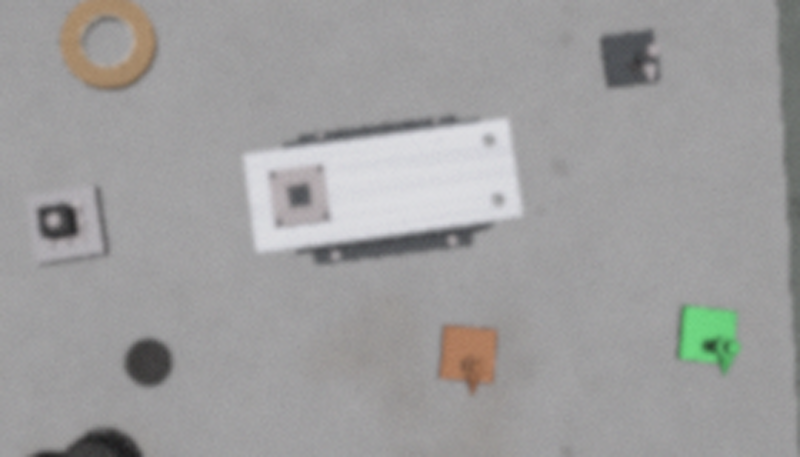

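View pics/c1.png

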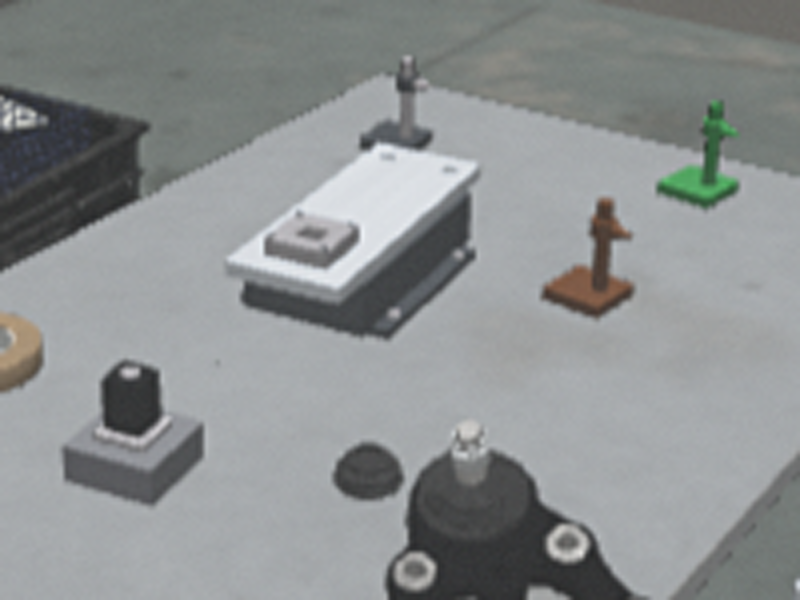

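The real mark is the dark steel post at top px (421,140). It is dark steel and stands at +x of the plate's path. The brown (364,245) and green (447,237) ones are look-alikes. The handle stands in the grey holder at (222,198). Next I'll look with the wrist camera on the way over.

```bash
python3 - <<'E'
from h import *
from scipy.spatial.transform import Rotation as R
s=snap('wrist'); st=env.sense()
T=np.eye(4);T[:3,:3]=R.from_quat(st['tool_rot']).as_matrix();T[:3,3]=st['tcp_pos']
print((np.linalg.inv(T)@s['extrinsics']).round(3), s['camera_matrix'].round(0)); print(T.round(3))
# delta to target
for P in ([.56,-.15,.30],[.52,.05,.30]): print(T[:3,:3].T@(np.array(P)-T[:3,3]))
E
```

```text
[[ 0.    -0.963 -0.27   0.067]
 [ 1.     0.    -0.    -0.   ]
 [ 0.    -0.27   0.963 -0.121]
 [ 0.     0.     0.     1.   ]] [[280.   0. 315.]
 [  0. 280. 197.]
 [  0.   0.   1.]]
[[ 0.944  0.329 -0.     0.172]
 [ 0.329 -0.944  0.    -0.496]
 [-0.    -0.    -1.     0.253]
 [ 0.     0.     0.     1.   ]]
[ 0.47961892 -0.1992514  -0.04672557]
[ 0.50756666 -0.40128833 -0.04669541]
```

Call:
{"op": "jog_arm", "data": {"steps": [{"grip":1,"slide":[0.05,-0.022,0],"twist":[0,0,0]},{"slide":[0.054,-0.022,0]},{"slide":[0.054,-0.022,0]},{"slide":[0.054,-0.022,0]},{"slide":[0.054,-0.022,0]},{"slide":[0.054,-0.022,0]},{"slide":[0.054,-0.022,0]},{"slide":[0.04,-0.015,0],"twist":[0,0,6]},{"slide":[0.0,0,0],"twist":[0,0,7.5]},{"slide":[0,0,0]},{"slide":[0,0,0]}]}}

```text
validation failed for argument at $.st...
```

```bash
cat >> h.py <<'E'
Z={'riser':0,'plate':.05,'plate_socket':.076,'plate_edge':.062,'handle':.002,'handle_shoulder':.026,'holder':0,'mark':0,'mark_tip':.062,'jar':0,'tape':0,'boot':0}
def rep(c,s,labels):
    for l in labels:
        for r in mark_of(c,l)[:3]:
            p=r['point']; print(l,round(r['confidence'],2),np.round([p[0]*640,p[1]*400],1),onz(s,p,Z[l]).round(4))
E
python3 - <<'E'
from h import *
print(env.sense()['tcp_pos'],env.sense()['tool_rot'])
s=snap('wrist','w1'); rep('wrist',s,['plate','plate_socket','plate_edge','mark','mark_tip','riser'])
np.savez('w1.npz',**s)
E
```

```text
[ 0.1724955  -0.49579588  0.25326481] [ 9.86016884e-01  1.66645426e-01 -3.49016111e-05 -7.29290457e-05]
```

View pics/w1.png

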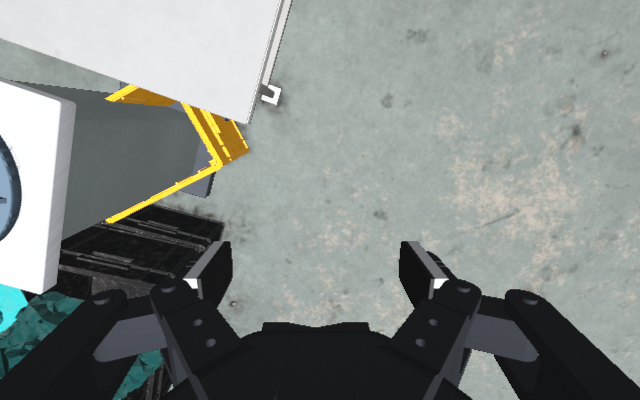

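The call was refused because every row needs all its fields. The picture shows only the floor and the table corner. I'll send it again with full rows.

Call:
{"op": "jog_arm", "data": {"steps": [{"grip":1,"slide":[0.05,-0.022,0],"twist":[0,0,0]},{"grip":1,"slide":[0.054,-0.022,0],"twist":[0,0,0]},{"grip":1,"slide":[0.054,-0.022,0],"twist":[0,0,0]},{"grip":1,"slide":[0.054,-0.022,0],"twist":[0,0,0]},{"grip":1,"slide":[0.054,-0.022,0],"twist":[0,0,0]},{"grip":1,"slide":[0.054,-0.022,0],"twist":[0,0,0]},{"grip":1,"slide":[0.054,-0.022,0],"twist":[0,0,0]},{"grip":1,"slide":[0.04,-0.015,0],"twist":[0,0,6]},{"grip":1,"slide":[0,0,0],"twist":[0,0,7.5]},{"grip":1,"slide":[0,0,0],"twist":[0,0,0]},{"grip":1,"slide":[0,0,0],"twist":[0,0,0]}]}}

```text
clock: 3.08
tcp_pos: [0.5077, -0.2004, 0.2533]
tool_rot: [0.999, 0.051, -0.0, -0.0]
force: [-0.6, 0.6, -0.7]
width: 0.998
```

```bash

python3 - <<'E'
from h import *
print(env.sense()['tcp_pos'],env.sense()['tool_rot'])
s=snap('wrist','w2'); rep('wrist',s,['plate','plate_socket','plate_edge','mark','mark_tip','riser'])
np.savez('w2.npz',**s)
E
```

```text
[ 0.50767725 -0.20041923  0.25331853] [ 9.98715030e-01  5.06782264e-02 -5.15646532e-05 -5.19256174e-05]
plate 0.57 [143.4 111.7] [ 0.5622 -0.0034  0.05  ]
plate_socket 0.96 [ 52.4 114.1] [0.5514 0.074  0.076 ]
plate_edge 0.85 [250.6 107.5] [ 0.5786 -0.124   0.062 ]
mark 0.93 [375.3 255.6] [ 0.3896 -0.3012  0.    ]
mark 0.86 [364.4  54.8] [ 0.6544 -0.2453  0.    ]
mark 0.71 [225.3 248. ] [ 0.3794 -0.081   0.    ]
mark_tip 0.94 [379.3  46.8] [ 0.65   -0.2506  0.062 ]
mark_tip 0.64 [388.1 278.1] [ 0.3909 -0.3044  0.062 ]
```

View pics/w2.png

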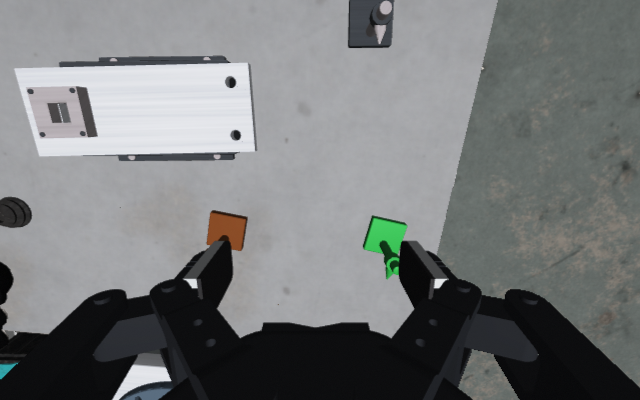

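The wrist view shows the plate with its leading edge at px (248,64)–(255,150), the socket at (57,113), and the steel mark's tip at (379,45).

```bash

python3 - <<'E'
from h import *
s=dict(np.load('w2.npz'))
img=s['image'][:,:,::-1]
x=cv2.resize(img[40:180,0:280],(800,400),interpolation=cv2.INTER_CUBIC)
y=cv2.resize(img[0:70,330:430],(571,400),interpolation=cv2.INTER_CUBIC)
cv2.imwrite('pics/c2.png',x);cv2.imwrite('pics/c3.png',y)
# subpixel white plate mask
g=cv2.cvtColor(s['image'],cv2.COLOR_RGB2GRAY)
m=trace('wrist','plate')
print([r['confidence'] for r in m])
f=lambda u,v,z=.062: onz(s,(u/640,v/400),z)
mm=(g>215).astype(np.uint8); mm[:, 300:]=0; mm[180:]=0
n,l,st,c=cv2.connectedComponentsWithStats(mm); k=1+st[1:,4].argmax()
cn=max(cv2.findContours((l==k).astype(np.uint8),0,1)[0],key=cv2.contourArea)
P=np.array([f(*p)[:2] for p in (cn[:,0,:]+0.5)],np.float32)
r=cv2.minAreaRect(P); print(r); print(cv2.boxPoints(r))
E
```

```text
[0.86]
((0.5624182820320129, -0.005870699882507324), (0.08936382085084915, 0.23928652703762054), 7.074042320251465)
[[ 0.5033422   0.10735916]
 [ 0.53281075 -0.13010588]
 [ 0.62149435 -0.11910056]
 [ 0.5920258   0.11836448]]
```

View pics/c2.png

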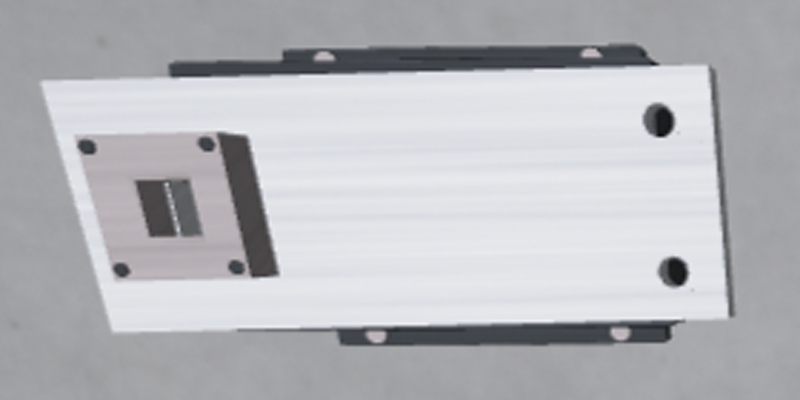

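View pics/c3.png

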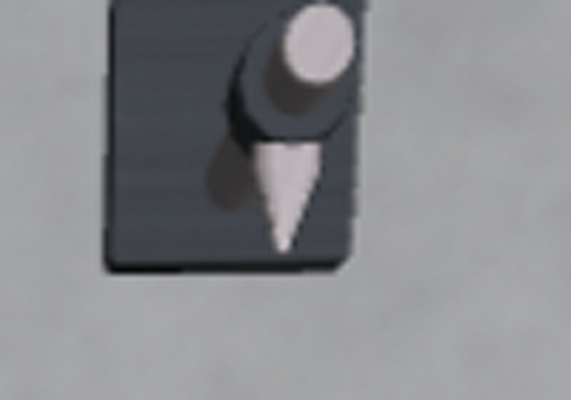

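Call:
{"op": "jog_arm", "data": {"steps": [{"grip":1,"slide":[0.005,-0.054,0],"twist":[0,0,0]},{"grip":1,"slide":[0.005,-0.054,0],"twist":[0,0,0]},{"grip":1,"slide":[0.005,-0.054,0],"twist":[0,0,0]},{"grip":1,"slide":[0.005,-0.054,0],"twist":[0,0,0]},{"grip":1,"slide":[0.006,-0.054,0],"twist":[0,0,0]},{"grip":1,"slide":[0.006,-0.054,0.02],"twist":[0,0,0]},{"grip":1,"slide":[0.006,-0.054,0.02],"twist":[0,0,0]},{"grip":1,"slide":[0.006,-0.054,0.02],"twist":[0,0,0]},{"grip":1,"slide":[0.006,-0.053,0.02],"twist":[0,0,0]},{"grip":1,"slide":[0,0,0],"twist":[0,0,0]},{"grip":1,"slide":[0,0,0],"twist":[0,0,0]}]}}

```text
clock: 4.85
tcp_pos: [0.5171, 0.1727, 0.1826]
tool_rot: [0.99, 0.136, -0.007, -0.047]
force: [0.2, -0.1, 0.5]
width: 0.999
```

```bash

python3 - <<'E'
from h import *
s=dict(np.load('w2.npz')); print('tip',onz(s,(379.6/640,44.3/400),.062))
st=env.sense();print(st['tcp_pos'],st['tool_rot'],st['joint_pos'])
s=snap('wrist','w3'); rep('wrist',s,['handle','handle_shoulder','holder'])
np.savez('w3.npz',**s)
x=cv2.resize(s['image'][100:300,160:460,::-1],(800,533),interpolation=cv2.INTER_CUBIC); cv2.imwrite('pics/c4.png',x)
E
```

```text
tip [ 0.65222989 -0.25045396  0.062     ]
[0.51712107 0.1727256  0.18260429] [ 0.98952113  0.136412   -0.00725885 -0.04676551] [ 0.27296313  0.30576436 -0.10697214  1.15977102  0.09467097  3.14048851]
handle 0.78 [230.2 136.3] [0.5335 0.292  0.002 ]
handle_shoulder 0.88 [225.3 138.6] [0.534  0.2876 0.026 ]
holder 0.72 [235.6 136.2] [0.535  0.2869 0.    ]
```

View pics/w3.png

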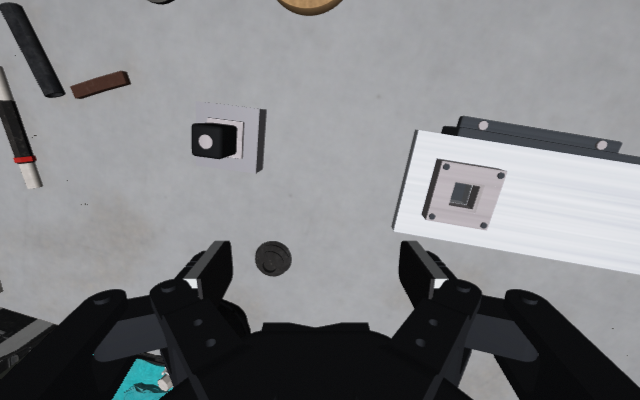

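View pics/c4.png

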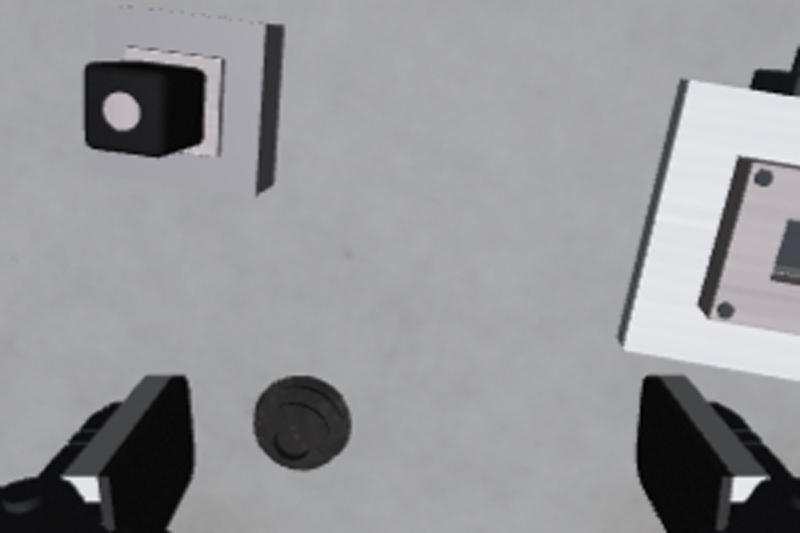

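Joint 6 hit its limit, so I need the quarter-turned grasp. The handle is at px (207,140), with its holder around it.

```bash

python3 - <<'E'
from h import *
from scipy.spatial.transform import Rotation as R
s=dict(np.load('w3.npz'))
f=lambda u,v,z: onz(s,((160+u/2.667)/640,(100+v/2.667)/400),z)
for a,b,z in [((222,57),(219,156),.032),((267,24),(257,195),.026),((128,47),(222,57),.032)]:
    A,B=f(*a,z),f(*b,z); d=A-B; print(A.round(4),B.round(4),np.linalg.norm(d).round(4),np.degrees(np.arctan2(d[1],d[0])))
print(f(122,111,.070), f(222,57,.032))
r=R.from_quat([.98952113,.136412,-.00725885,-.04676551]).as_matrix();print(r.round(3))
tgt=R.from_euler('z',np.radians(7.07+90)).as_matrix()@np.diag([1,-1,-1.])
print((R.from_matrix(r.T@tgt)).as_rotvec(degrees=True))
E
```

```text
[0.5561 0.2711 0.032 ] [0.5207 0.265  0.032 ] 0.0359 9.757158219657546
[0.5714 0.2593 0.026 ] [0.5088 0.2494 0.026 ] 0.0634 9.005367096587229
[0.55   0.3056 0.032 ] [0.5561 0.2711 0.032 ] 0.035 100.01938151298512
[0.53489683 0.28664824 0.07      ] [0.55613435 0.27108592 0.032     ]
[[ 0.963  0.269 -0.027]
 [ 0.271 -0.958  0.091]
 [-0.002 -0.095 -0.996]]
[ -4.54563988  -3.77548066 -81.30654104]
```

Call:
{"op": "jog_arm", "data": {"steps": [{"grip":1,"slide":[0,0,0],"twist":[0,0,-10.5]},{"grip":1,"slide":[0,0,0],"twist":[0,0,-10.5]},{"grip":1,"slide":[0,0,0],"twist":[0,0,-10.5]},{"grip":1,"slide":[0,0,0],"twist":[0,0,-10.5]},{"grip":1,"slide":[0,0,0],"twist":[0,0,-10.5]},{"grip":1,"slide":[0,0,0],"twist":[0,0,-10.5]},{"grip":1,"slide":[0,0,0],"twist":[0,0,-10.5]},{"grip":1,"slide":[0,0,0],"twist":[0,0,-10]},{"grip":1,"slide":[0,0,0],"twist":[0,0,0]}]}}

```text
clock: 6.18
tcp_pos: [0.5172, 0.1727, 0.1827]
tool_rot: [0.648, 0.76, 0.026, -0.04]
force: [0.2, -0.6, 0.3]
width: 0.999
```

```bash
cat >> h.py <<'E'
from scipy.spatial.transform import Rotation as R
def goto(P,yawdeg):
    st=env.sense(); r=R.from_quat(st['tool_rot']).as_matrix()
    tgt=R.from_euler('z',np.radians(yawdeg)).as_matrix()@np.diag([1,-1,-1.])
    print('tcp',st['tcp_pos'].round(4),'slide(before twist)',(r.T@(np.array(P)-st['tcp_pos'])).round(4),'slide(after)',(tgt.T@(np.array(P)-st['tcp_pos'])).round(4),'twist',R.from_matrix(r.T@tgt).as_rotvec(degrees=True).round(2),'q6',st['joint_pos'][5].round(2),'F',st['force'].round(1),'w',round(st['width'],3))
E
python3 - <<'E'
from h import *
goto([.535,.2866,.16],99.5)
E
```

```text
tcp [0.5172 0.1727 0.1827] slide(before twist) [0.107  0.0359 0.0325] slide(after) [0.1094 0.0363 0.0227] twist [-0.67 -5.41 -0.39] q6 1.68 F [ 0.2 -0.6  0.3] w 0.999
```

Call:
{"op": "jog_arm", "data": {"steps": [{"grip":1,"slide":[0,0,0],"twist":[-0.67,-5.41,-0.39]},{"grip":1,"slide":[0.04,0.018,0.01],"twist":[0,0,0]},{"grip":1,"slide":[0.04,0.018,0.012],"twist":[0,0,0]},{"grip":1,"slide":[0,0,0],"twist":[0,0,0]},{"grip":1,"slide":[0,0,0],"twist":[0,0,0]}]}}

```text
clock: 6.8
tcp_pos: [0.5389, 0.2576, 0.1602]
tool_rot: [0.646, 0.763, -0.001, -0.0]
force: [0.3, -0.3, 0.2]
width: 0.999
```

```bash

python3 - <<'E'
from h import *
goto([.535,.2866,.16],99.5)
s=snap('wrist','w4'); rep('wrist',s,['handle','handle_shoulder','holder'])
np.savez('w4.npz',**s)
x=cv2.resize(s['image'][100:300,200:440,::-1],(720,600),interpolation=cv2.INTER_CUBIC); cv2.imwrite('pics/c5.png',x)
E
```

```text
tcp [0.5389 0.2576 0.1602] slide(before twist) [0.0292 0.0009 0.0002] slide(after) [0.0292 0.0009 0.0002] twist [-0.06  0.02 -0.03] q6 1.85 F [ 0.3 -0.3  0.2] w 0.999
handle 0.88 [314.  157.9] [0.5316 0.2872 0.002 ]
handle_shoulder 0.83 [321. 161.] [0.538  0.2887 0.026 ]
```

View pics/c5.png

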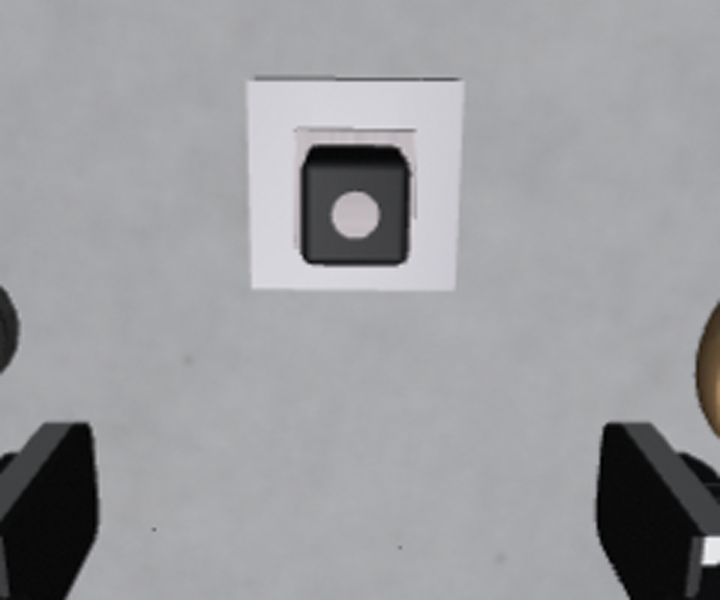

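```bash

python3 - <<'E'
from h import *
s=dict(np.load('w4.npz'))
f=lambda u,v,z: onz(s,((200+u/3)/640,(100+v/3)/400),z).round(4)
print(f(355.5,215,.070), f(247,81,.026),f(464,81,.026),f(252,290,.026),f(457,290,.026))
print(np.mean([f(247,81,.026),f(464,81,.026),f(252,290,.026),f(457,290,.026)],axis=0))
E
```

```text
[0.5356 0.2866 0.07  ] [0.4992 0.3128 0.026 ] [0.5622 0.3233 0.026 ] [0.5092 0.2496 0.026 ] [0.5729 0.2603 0.026 ]
[0.535875 0.2865   0.026   ]
```

Call:
{"op": "jog_arm", "data": {"newtons": 60, "steps": [{"grip":1,"slide":[0.0291,0.0016,0.012],"twist":[0,0,0]},{"grip":1,"slide":[0,0,0.03],"twist":[0,0,0]},{"grip":1,"slide":[0,0,0.03],"twist":[0,0,0]},{"grip":1,"slide":[0,0,0.03],"twist":[0,0,0]},{"grip":1,"slide":[0,0,0],"twist":[0,0,0]},{"grip":-1,"slide":[0,0,0],"twist":[0,0,0]},{"grip":-1,"slide":[0,0,0],"twist":[0,0,0]},{"grip":-1,"slide":[0,0,0],"twist":[0,0,0]},{"grip":-1,"slide":[0,0,0],"twist":[0,0,0]},{"grip":-1,"slide":[0,0,0],"twist":[0,0,0]}]}}

```text
clock: 8.25
tcp_pos: [0.5364, 0.2873, 0.0593]
tool_rot: [0.645, 0.764, 0.001, 0.0]
force: [-1.0, -0.3, 5.6]
width: 0.315
```

```bash

python3 - <<'E'
from h import *
goto([.5357,.2866,.058],99.5)
s=snap('wrist','w5')
E
```

```text
tcp [0.5364 0.2873 0.0593] slide(before twist) [-0.0006 -0.0008  0.0013] slide(after) [-0.0006 -0.0008  0.0013] twist [ 0.07 -0.03  0.11] q6 1.89 F [-1.  -0.3  5.6] w 0.315
```

View pics/w5.png

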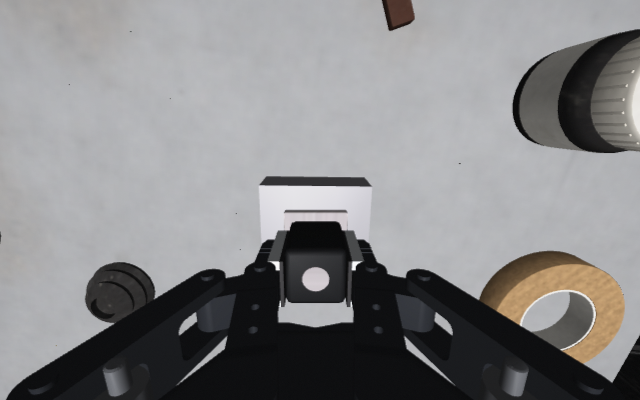

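Call:
{"op": "jog_arm", "data": {"steps": [{"grip":-1,"slide":[0,0,-0.02],"twist":[0,0,0]},{"grip":-1,"slide":[0,0,-0.04],"twist":[0,0,0]},{"grip":-1,"slide":[0,0,-0.06],"twist":[0,0,2.4]},{"grip":-1,"slide":[-0.045,-0.0018,0],"twist":[0,0,0]},{"grip":-1,"slide":[-0.045,-0.0018,0],"twist":[0,0,0]},{"grip":-1,"slide":[-0.045,-0.0018,0],"twist":[0,0,0]},{"grip":-1,"slide":[-0.045,-0.0018,0],"twist":[0,0,0]},{"grip":-1,"slide":[-0.045,-0.0018,0],"twist":[0,0,0]},{"grip":-1,"slide":[-0.043,-0.0015,0],"twist":[0,0,0]},{"grip":-1,"slide":[0,0,0],"twist":[0,0,0]},{"grip":-1,"slide":[0,0,0],"twist":[0,0,0]}]}}

```text
clock: 9.68
tcp_pos: [0.5591, 0.0199, 0.1784]
tool_rot: [0.661, 0.75, -0.0, -0.0]
force: [0.1, 1.2, -1.0]
width: 0.319
```

```bash

python3 - <<'E'
from h import *
goto([.5532,.0686,.18],97.07)
s=snap('wrist','w6'); np.savez('w6.npz',**s); rep('wrist',s,['plate_socket','handle_shoulder','handle'])
x=cv2.resize(s['image'][60:360,150:490,::-1],(680,600),interpolation=cv2.INTER_CUBIC); cv2.imwrite('pics/c6.png',x)
E
```

```text
tcp [0.5591 0.0199 0.1784] slide(before twist) [ 0.049   0.0003 -0.0016] slide(after) [ 0.049   0.0002 -0.0016] twist [-0.02 -0.02  0.1 ] q6 1.48 F [ 0.1  1.2 -1. ] w 0.319
plate_socket 0.56 [312.7 143.4] [0.55   0.0686 0.076 ]
handle_shoulder 0.89 [317.1 239.3] [ 0.5669 -0.0343  0.026 ]
handle 0.6 [312.9 223.8] [ 0.5612 -0.0267  0.002 ]
```

View pics/c6.png

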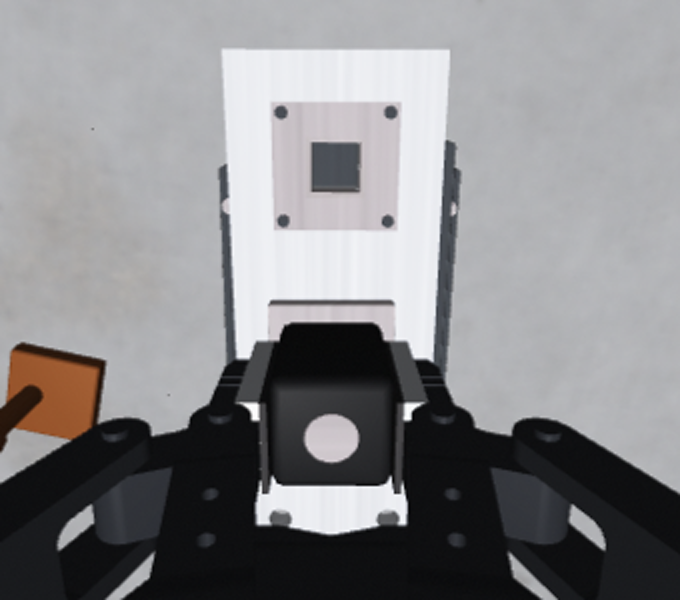

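```bash

python3 - <<'E'
from h import *
s=dict(np.load('w6.npz'))
f=lambda u,v,z: onz(s,((150+u/2)/640,(60+v/2)/400),z).round(4)
print('griptop',f(331.5,438,.1784+.0107))
B=[f(271.5,101,.076),f(401.5,101,.076),f(274,230.5,.076),f(399,230.5,.076)]
C=[f(311,142,.076),f(361,142,.076),f(312,192,.076),f(360,192,.076)]
print(B,np.mean(B,0)); print(C,np.mean(C,0))
d=B[1]-B[0];print(np.degrees(np.arctan2(d[1],d[0])))
collar=[f(269,303,.1784-.0273),f(395,303,.1784-.0273)]; print('collar',collar)
E
```

```text
griptop [0.5585 0.0194 0.1891]
[array([0.5266, 0.0905, 0.076 ]), array([0.5757, 0.0967, 0.076 ]), array([0.5324, 0.0407, 0.076 ]), array([0.5827, 0.0471, 0.076 ])] [0.55435 0.06875 0.076  ]
[array([0.5433, 0.0773, 0.076 ]), array([0.5625, 0.0797, 0.076 ]), array([0.5459, 0.0581, 0.076 ]), array([0.5648, 0.0605, 0.076 ])] [0.554125 0.0689   0.076   ]
7.196815533766188
collar [array([0.5389, 0.0359, 0.1511]), array([0.5737, 0.0403, 0.1511])]
```

Call:
{"op": "jog_arm", "data": {"steps": [{"grip":-1,"slide":[0.0245,0.001,0],"twist":[0,0,0]},{"grip":-1,"slide":[0.0246,0.0009,0],"twist":[0,0,0]},{"grip":-1,"slide":[0,0,0.02],"twist":[0,0,0]},{"grip":-1,"slide":[0,0,0.02],"twist":[0,0,0]},{"grip":-1,"slide":[0,0,0.006],"twist":[0,0,0]},{"grip":-1,"slide":[0,0,0.004],"twist":[0,0,0]},{"grip":-1,"slide":[0,0,0.004],"twist":[0,0,0]},{"grip":-1,"slide":[0,0,0.004],"twist":[0,0,0]},{"grip":-1,"slide":[0,0,0],"twist":[0,0,0]}]}}

```text
clock: 11.0
tcp_pos: [0.5547, 0.0687, 0.1201]
tool_rot: [0.661, 0.75, -0.0, -0.0]
force: [-0.3, 0.8, -0.0]
width: 0.322
```

```bash

python3 - <<'E'
from h import *
goto([.5549,.0689,.1093],97.07)
s=snap('wrist','w7')
E
```

```text
tcp [0.5547 0.0687 0.1201] slide(before twist) [0.0002 0.0002 0.0108] slide(after) [0.0002 0.0002 0.0108] twist [-0.04 -0.    0.13] q6 1.57 F [-0.3  0.8 -0. ] w 0.322
```

View pics/w7.png

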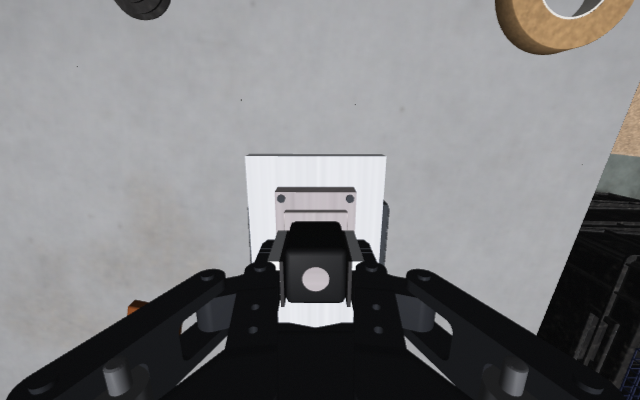

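No contact force, so the foot has entered the socket freely (the foot is about 11 mm below the mouth). I'll continue down.

Call:
{"op": "jog_arm", "data": {"steps": [{"grip":-1,"slide":[0,0,0.004],"twist":[0,0,0]},{"grip":-1,"slide":[0,0,0.004],"twist":[0,0,0]},{"grip":-1,"slide":[0,0,0.002],"twist":[0,0,0]},{"grip":-1,"slide":[0,0,0.002],"twist":[0,0,0]},{"grip":-1,"slide":[0,0,0],"twist":[0,0,0]},{"grip":-1,"slide":[0,0,0],"twist":[0,0,0]}]}}

```text
clock: 11.8
tcp_pos: [0.5547, 0.0687, 0.1093]
tool_rot: [0.661, 0.75, 0.0, 0.0]
force: [-4.0, -0.9, 11.8]
width: 0.317
```

```bash

python3 - <<'E'
from h import *
goto([.5549,.0689,.1093],97.07)
s=snap('wrist','w8'); s=snap('side'); cv2.imwrite('pics/c8.png',cv2.resize(s['image'][150:260,260:400,::-1],(763,600),interpolation=cv2.INTER_CUBIC))
E
```

```text
tcp [0.5547 0.0687 0.1093] slide(before twist) [0.0002 0.0003 0.    ] slide(after) [0.0002 0.0003 0.    ] twist [ 0.01 -0.    0.14] q6 1.57 F [-4.  -0.9 11.8] w 0.317
```

View pics/c8.png

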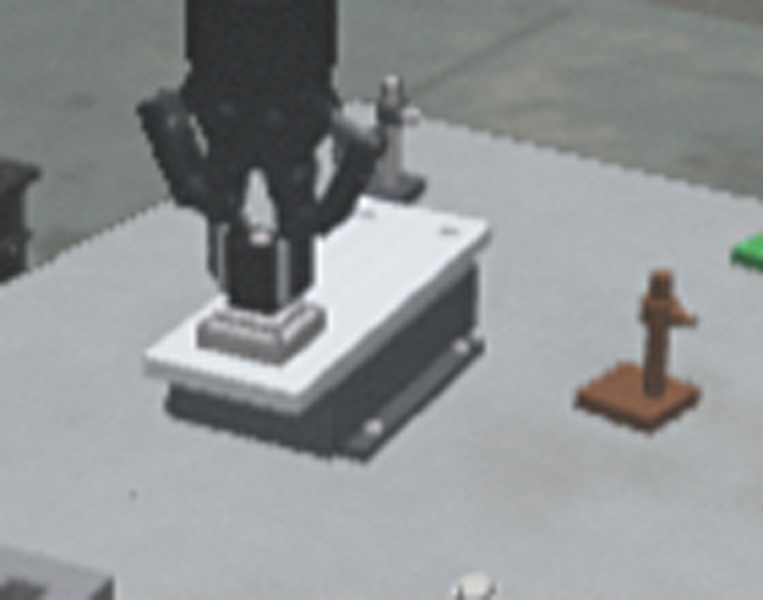

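The collar rests on the boss at TCP z 0.1093, which is the height I predicted for fully seated. I'll press a little harder and start the slide.

Call:
{"op": "jog_arm", "data": {"newtons": 100, "steps": [{"grip":-1,"slide":[0,0,0.0005],"twist":[0,0,0]},{"grip":-1,"slide":[0,0,0.0005],"twist":[0,0,0]},{"grip":-1,"slide":[-0.004,0,0],"twist":[0,0,0]},{"grip":-1,"slide":[-0.006,0,0],"twist":[0,0,0]},{"grip":-1,"slide":[-0.008,0,0],"twist":[0,0,0]},{"grip":-1,"slide":[-0.008,0,0],"twist":[0,0,0]},{"grip":-1,"slide":[-0.004,0,0],"twist":[0,0,0]},{"grip":-1,"slide":[0,0,0],"twist":[0,0,0]}]}}

```text
clock: 12.9
tcp_pos: [0.5602, 0.0405, 0.1095]
tool_rot: [0.661, 0.75, 0.003, 0.0]
force: [-0.7, 7.2, 15.9]
width: 0.315
```

```bash

python3 - <<'E'
from h import *
y=np.array([-.1231,.9924]); p=np.array([.5547,.0687])-y*.03
goto([*p,.1093],97.07)
s=snap('wrist','w9')
E
```

```text
tcp [0.5602 0.0405 0.1095] slide(before twist) [-0.0013 -0.002   0.0001] slide(after) [-0.0013 -0.002   0.0002] twist [ 0.26 -0.18  0.19] q6 1.51 F [-0.7  7.2 15.9] w 0.315
```

View pics/w9.png

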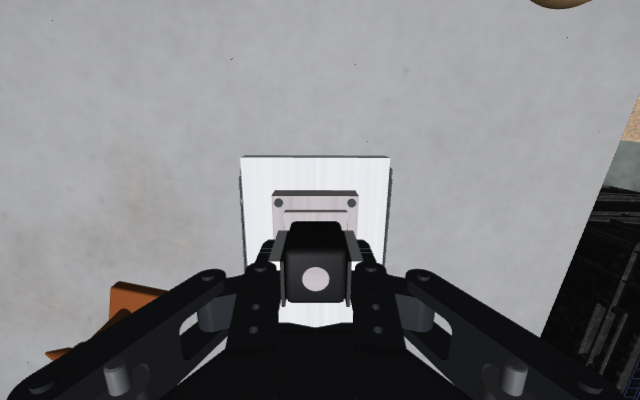

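Call:
{"op": "jog_arm", "data": {"steps": [{"grip":-1,"slide":[-0.005,0,0],"twist":[0,0,0]},{"grip":-1,"slide":[-0.008,-0.0003,0],"twist":[0,0,0]},{"grip":-1,"slide":[-0.009,-0.0003,0],"twist":[0,0,0]},{"grip":-1,"slide":[-0.009,-0.0003,0],"twist":[0,0,0]},{"grip":-1,"slide":[-0.009,-0.0003,0],"twist":[0,0,0]},{"grip":-1,"slide":[-0.009,-0.0003,0],"twist":[0,0,0]},{"grip":-1,"slide":[-0.009,-0.0003,0],"twist":[0,0,0]},{"grip":-1,"slide":[-0.009,-0.0003,0],"twist":[0,0,0]},{"grip":-1,"slide":[-0.008,0,0],"twist":[0,0,0]},{"grip":-1,"slide":[-0.005,0,0],"twist":[0,0,0]},{"grip":-1,"slide":[0,0,0],"twist":[0,0,0]},{"grip":-1,"slide":[0,0,0],"twist":[0,0,0]}]}}

```text
clock: 14.45
tcp_pos: [0.5681, -0.0394, 0.1095]
tool_rot: [0.661, 0.75, 0.002, 0.001]
force: [-1.7, 7.3, 16.9]
width: 0.313
```

```bash

python3 - <<'E'
from h import *
y=np.array([-.1231,.9924]); p=np.array([.5547,.0687])-y*.134
goto([*p,.1093],97.07)
s=snap('wrist','w10');s=snap('top','t10');np.savez('t10.npz',**s);rep('top',s,['plate_edge','mark_tip']);
cv2.imwrite('pics/c10.png',cv2.resize(s['image'][100:240,290:490,::-1],(800,560),interpolation=cv2.INTER_CUBIC))
s=snap('side','s10');np.savez('s10.npz',**s);rep('side',s,['plate_edge','mark_tip'])
cv2.imwrite('pics/c11.png',cv2.resize(s['image'][140:250,270:410,::-1],(763,600),interpolation=cv2.INTER_CUBIC))
E
```

```text
tcp [ 0.5681 -0.0394  0.1095] slide(before twist) [-0.0251 -0.0001  0.0001] slide(after) [-0.0251 -0.      0.0002] twist [ 0.25 -0.12  0.2 ] q6 1.37 F [-1.7  7.3 16.9] w 0.313
plate_edge 0.58 [423.5 171.9] [ 0.5931 -0.2361  0.062 ]
mark_tip 0.84 [453.5 251.4] [ 0.3898 -0.3036  0.062 ]
mark_tip 0.46 [425.4 144.4] [ 0.6647 -0.244   0.062 ]
plate_edge 0.75 [351.3 175.6] [ 0.5947 -0.2386  0.062 ]
plate_edge 0.68 [222.9 245.5] [0.6149 0.3452 0.062 ]
mark_tip 0.73 [388.9 208. ] [ 0.3766 -0.0843  0.062 ]
mark_tip 0.6 [415.2 182.8] [ 0.3923 -0.3048  0.062 ]
mark_tip 0.45 [326.7 192.2] [ 0.5857 -0.0746  0.062 ]
```

View pics/c10.png

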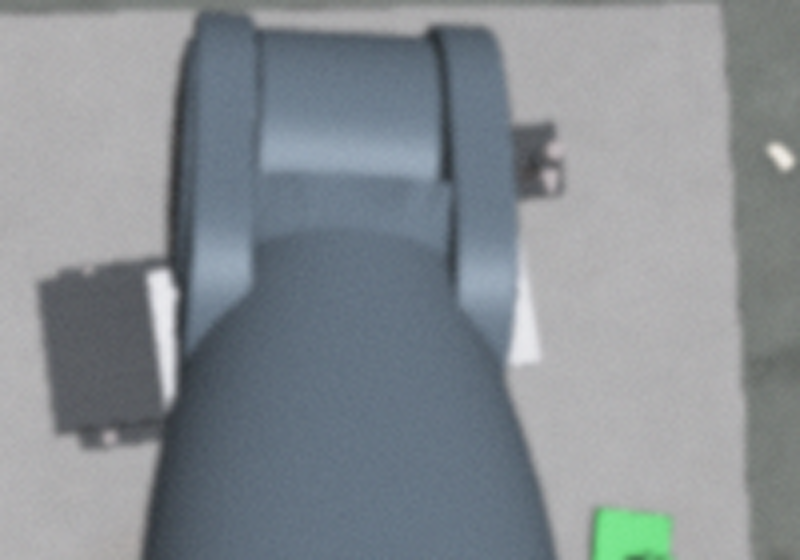

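View pics/c11.png

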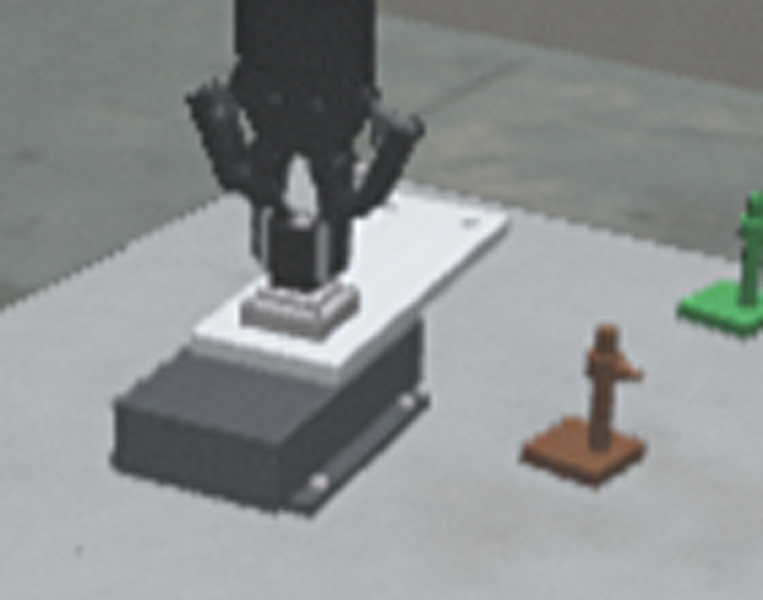

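View pics/w10.png

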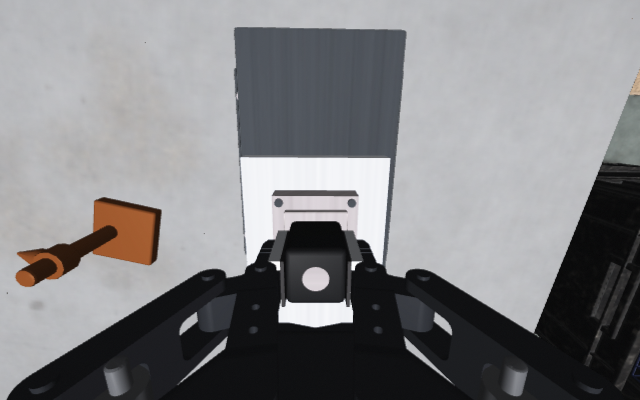

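The plate sits straight and level on the riser, with its rear edge at wrist px row 157 (columns 240–390). I'll work out the remaining travel from that rear edge and compare it with the TCP travel.

```bash
cat > e.py <<'E'
import sys
from h import *
y=np.array([-.1231,.9924]); x=np.array([.9924,.1231])
tip=np.array([.6522,-.2505])
s=snap('wrist',sys.argv[1]); g=cv2.cvtColor(s['image'],cv2.COLOR_RGB2GRAY).astype(float)
# subpixel rows of rear top edge (dark->bright) at columns
from scipy.ndimage import gaussian_filter1d
pts=[]
for c in range(250,382,6):
    col=gaussian_filter1d(g[140:176,c],1); d=np.diff(col); k=d.argmax()
    a,b,e=d[k-1],d[k],d[k+1]; off=.5*(a-e)/(a-2*b+e)
    pts.append((c+.5,140+k+1+off))
P=np.array([onz(s,(u/640,v/400),.062)[:2] for u,v in pts])
print(np.array(pts)[[0,-1]],P[[0,-1]])
pf=np.polyfit(P[:,0],P[:,1],1); print('yaw',np.degrees(np.arctan(pf[0])))
m=P@y; mid=np.median(m); print('edge rel tip along y:', mid-.240-tip@y)
goto([*(np.array([.5547,.0687])-y*.134),.1093],97.07)
E
python3 e.py w11
python3 - <<'E'
from h import *
s=dict(np.load('t10.npz')); y=np.array([-.1231,.9924])
p=onz(s,((290+540/4)/640,(100+361/4)/400),.062); print('top corner',p,'rel tip',p[:2]@y-np.array([.6522,-.2505])@y)
s=np.load('pics/..//w2.npz')
E
```

```text
[[250.5        157.35710187]
 [376.5        157.96090394]] [[0.52312746 0.00116898]
 [0.59823303 0.01035719]]
yaw 6.90131219004026
edge rel tip along y: 0.025560920453622737
tcp [ 0.5681 -0.0393  0.1095] slide(before twist) [-0.0251 -0.0001  0.0001] slide(after) [-0.0251 -0.      0.0002] twist [ 0.25 -0.12  0.2 ] q6 1.37 F [-1.6  6.6 16.6] w 0.316
top corner [ 0.54571344 -0.2381091   0.062     ] rel tip 0.025405222765176594
```

Three independent estimates agree: 25.1 mm by TCP travel, 25.6 mm by the rear edge, and 25.4 mm by the top-view corner.

Call:
{"op": "jog_arm", "data": {"steps": [{"grip":-1,"slide":[-0.003,0,0.0003],"twist":[0,0,0]},{"grip":-1,"slide":[-0.005,0,0],"twist":[0,0,0]},{"grip":-1,"slide":[-0.006,0,0],"twist":[0,0,0]},{"grip":-1,"slide":[-0.005,0,0],"twist":[0,0,0]},{"grip":-1,"slide":[-0.004,0,0],"twist":[0,0,0]},{"grip":-1,"slide":[-0.0023,0,0],"twist":[0,0,0]},{"grip":-1,"slide":[0,0,0],"twist":[0,0,0]},{"grip":-1,"slide":[0,0,0],"twist":[0,0,0]},{"grip":-1,"slide":[0,0,0],"twist":[0,0,0]}]}}

```text
clock: 15.98
tcp_pos: [0.5714, -0.0638, 0.1095]
tool_rot: [0.661, 0.751, 0.003, 0.0]
force: [-1.1, 11.4, 20.4]
width: 0.313
```

```bash
python3 e.py w12; python3 - <<'E'
from h import *
s=snap('top','t12'); cv2.imwrite('pics/c12.png',cv2.resize(s['image'][110:230,380:480,::-1],(500,600),interpolation=cv2.INTER_CUBIC))
np.savez('t12.npz',**s)
s=snap('side','s12'); cv2.imwrite('pics/c13.png',cv2.resize(s['image'][140:250,270:410,::-1],(763,600),interpolation=cv2.INTER_CUBIC))
E
```

```text
[[250.5        157.08481866]
 [376.5        157.96525587]] [[ 0.52637551 -0.02308339]
 [ 0.60153031 -0.01402558]]
yaw 6.856699421687211
edge rel tip along y: 0.0010855835317359341
tcp [ 0.5714 -0.0638  0.1095] slide(before twist) [-0.0005 -0.0002  0.0002] slide(after) [-0.0005 -0.0002  0.0002] twist [ 0.28 -0.18  0.23] q6 1.33 F [-0.8 10.8 20.6] w 0.312
```

View pics/c12.png

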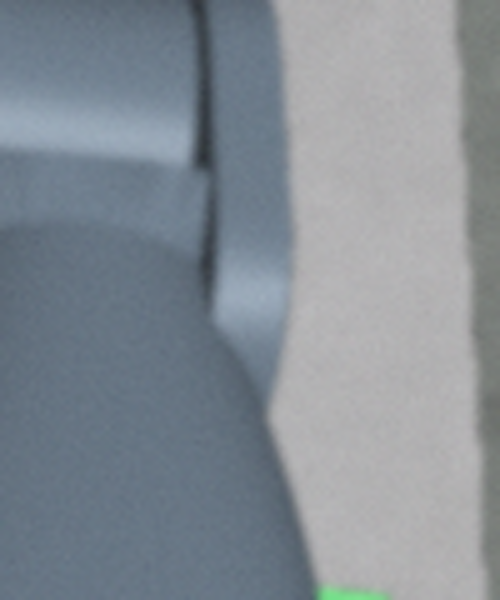

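View pics/c13.png

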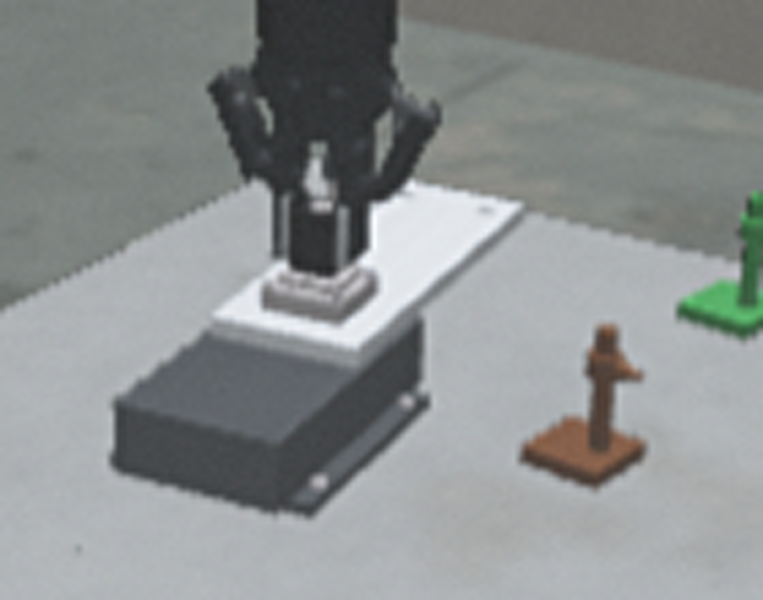

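View pics/w12.png

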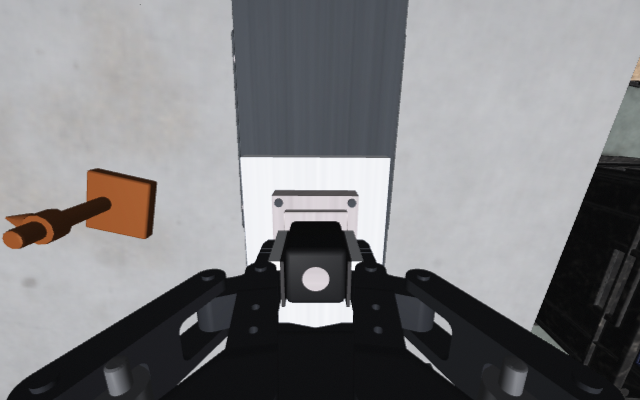

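The plate is straight, flat and centred on the riser. The collar is on the boss, and the edge is within about 1 mm of the tip. I'll hand in while holding.

```bash
python3 -c "
from station import env
print(env.finish_job()); print(env.sense()['clock'])"
```

```text
the job is handed in; nothing more can be done
None
the job is handed in; nothing more can be done
```

I took the handle from its holder and plugged it fully into the plate's socket. I then slid the plate about 133 mm out to the steel pointer post while pressing it flat, and handed in at about 16 s while still gripping. No verdict was reported.

**Last checks:**
- **Leading edge:** 0.5 mm (TCP travel) to 1.1 mm (rear edge in the wrist picture) short of the pointer tip. The limit is 6 mm.
- **Plate direction:** yaw of 6.9°, against 7.1° at the start. It looked flat and central on the riser in the wrist and side pictures.
- **Handle seating:** the collar rests on the boss at TCP z 0.1095; seated height was 0.1093.
- **Holding:** about 20 N of downward push, with the grip commanded at 100 N.

**What went wrong or could not be checked:**
- The first move call was refused because its rows were incomplete.
- Joint 6 reached its range limit on the way to the holder and tilted the tool. I turned the gripper a quarter turn and levelled it before grasping.
- The arm hid the plate edge and the tip from the top camera at the end. The final distance therefore relies on the rear edge and TCP travel; the top view agreed with both 25 mm earlier.
- I did not re-measure the jar, tape roll and rubber boot at the end. The arm did not knowingly touch them.

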